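Space out a bench filter press and hold it closed

ROBOT

A 6-joint arm with a two-finger parallel gripper is mounted at the origin on the work surface. World frame = base frame: x ahead of the robot, y to its left, z up, the work surface at z = 0. Lengths are in m, angles in rad, forces in N, time in s.
With the tool pointing down it reaches from about 0.3 to 0.85 m from the base axis. Payload 4.2 kg.
Tool frame: the origin (TCP) lies midway between the tips of the shut fingers; the grasp point (between the pads) lies grasp_offset behind it (grasp_offset is the distance from the TCP to the grasp point, in m); z points along the fingers, y is the line along which they close (so a half turn about z gives the same grasp; the last joint's range is limited). The gripper opens to 91 mm and grips with 3 to 60 N. Pads are 32 mm wide; open, the fingers measure 118 mm over their backs; the gripper's body (76 mm by 178 mm) begins 60 mm behind the grasp point.
Start: joints at [-1.253, 0.32, 1.565, -0, 1.257, -0.02], TCP at [0.191, -0.543, 0.175] pointing down, gripper open.
Joint ranges: [-3.11, 3.11], [-0.84, 2.01], [0.21, 2.61], [-1.34, 4.49], [0.05, 2.63], [-2.56, 2.56]. Speed limits (rad/s): [2.57, 2.57, 3.14, 3.14, 3.14, 3.14].

INTERFACE

Orientations are given as a 3x3 rotation matrix whose columns are the frame's x, y, z axes.
In Python, from bench import get_obs, camera, finish_job, grasp_offset gives the robot as it stands. The module is installed in compiled form; this text tells all that it offers.
- The arm moves only by the tool apply_moves, never from a script. Its arguments are lists of equal length, an entry for each row: "linear": the shift along the world's x, y, z normalised to -1 to 1, where 1 is 600 mm, a list of three; "twist": the turn, a rotation vector about the world's x, y, z normalised to -1 to 1, where 1 is 90 degrees, a list of three; "jaw": the closure, from -1 (fully open) to 1 (shut), so that 0 is half open. A call has 1 to 8 rows; each row is the pose to reach, as a shift and turn from the pose commanded when the call began; what a row does not reach only later rows make up. A row lasts 1/10 s, in which the tool goes at most 50 mm and 8.59 degrees, less where a joint would pass 70% of its speed; a pose out of reach is approached as far as the arm can. A call with a number of a shift or a turn outside -1 to 1 is refused whole. A call with a gripper value outside its range is refused whole. The fingers move at their own pace and stop on an object; the grip force is fixed at half the most. Time passes only in rows, so rows that repeat a pose let the fingers close. It gives the time, the measured TCP pose, the force, the opening and the grip force at its end, in the units of the state.
- get_obs(): the state, without advancing time (a new reading comes with each control period).
- camera(name): name is "scene" or "top" or "wrist"; returns a dict with "color" (420x560x3 uint8, red, green, blue), "fx", "fy", "cx", "cy" (pixels), "dist" ([k1, k2, p1, p2, k3] as OpenCV has them; the pictures are not rectified), "R" (3x3) and "t" (3): a world point X has camera coordinates R X + t. Camera axes: x right, y down, z forward; pixel columns grow to the right and rows downward; lengths in m; the calibration is good to about 2 mm. A picture is of the moment at which its call begins. There is no depth.
- finish_job(): hands the job in; it is judged then, once.
The state is a dict: "time_s": time; "q": joint angles; "qd": joint speeds; "tau": joint torques, N m; "eef_pos": TCP position; "eef_rot": TCP orientation; "force": force on the tool from outside, world axes, zero at the start; "torque": the same for the moment, N m; "opening": finger opening in m; "finger_force": force on a finger pad.
Only numpy, scipy, OpenCV 4.12 (cv2) and the standard library are available. Lean on these libraries where they do the work, as an engineer would, in place of code of your own. Each camera call takes 0.05 s, during which the arm holds its last target. There are 200 camera calls.

TASK

Take the two spacer frames from the aluminium rack and slide each one fully home, lugs on the rails, into the one gap between the press's plates that suits it: the thick frame into the widest gap, the thin frame into the middling one, and none into the narrow gap. Then push the ram of the sprung pushing head with the fingers until plates and frames are all pressed flush against one another and the fixed head, and finish while still holding it pressed; do not let go. Leave the other things on the bench where they are.

Things in the scene. Friction and masses are not known exactly. Their poses are not given: they have to be found in the camera images.
- press: small green bench filter press, fixed; base 150 x 230 mm. Origin on the table below mid-rails; z up, y along the rails from fixed head (inner face y = -87 mm) to pushing head (inner face y = +72 mm when back). Rail tops 70 mm up, inner faces 48 mm either side in x. Three unlike plates hang between, in any order. A frame is home when its lugs rest on the rails, grip point 114 mm up
- rack: open aluminium rack, fixed, 140 x 140 mm, origin on the table under its middle; two rails along its y, tops 50 mm above the table, on which the two frames hang by their lugs some 70 to 90 mm apart, which one where varies; they lift straight out
- push_head (a joint): travel of the sprung pushing head towards the fixed head (-y of the press), m: 0 fully back (start), about 0.026 when plates and both frames are closed up tight, limit 0.045. A return spring (2.4 N at 0, 5.5 N at 0.026) sends it back when let go; with friction it takes about 6 to 12 N to close
- push_pad (a point): centre of the flat steel end of the pushing head's ram, a disc 44 mm across, 55 mm above the table, facing the press's +y (131 mm from the press's origin when back); push it towards -y. Clear bare table behind it; the ram stands 35 mm out from the head, whose top is 82 mm above the table
- plate_thick_mid (a point): centre of the thick filter plate: white block 45 mm thick along the press's y, 90 wide (x), 54 high, top edge 80 mm above the table; hangs by side lugs on the rails and slides along them when pushed. Faces 22.5 mm either side in y. The gap on its +y side, up to the next plate or the pushing head, is about 7 mm: too narrow for either frame
- plate_medium_mid (a point): centre of the medium filter plate: white block 32 mm thick along the press's y, 90 wide (x), 54 high, top edge 80 mm above the table; hangs by side lugs on the rails and slides along them when pushed. Faces 16 mm either side in y. The gap on its +y side, up to the next plate or the pushing head, is about 20 mm
- plate_thin_mid (a point): centre of the thin filter plate: white block 20 mm thick along the press's y, 90 wide (x), 54 high, top edge 80 mm above the table; hangs by side lugs on the rails and slides along them when pushed. Faces 10 mm either side in y. The gap on its +y side, up to the next plate or the pushing head, is about 32 mm
- frame_thin_grip (a point): thin spacer frame: white hollow frame 12 mm thick (y), 90 wide (x), 56 high, with side lugs (130 wide overall) and an upright grip tab (40 wide in x, 12 thick, 50 tall) on the middle of its top edge. This point: in the tab, 18 mm below its top, 32 above the frame's top edge, 44 above the lugs' undersides, 88 above its foot (4 mm thinner). z up; a half turn changes nothing
- frame_thick_grip (a point): thick spacer frame: white hollow frame 24 mm thick (y), 90 wide (x), 56 high, with side lugs (130 wide overall) and an upright grip tab (40 wide in x, 24 thick, 50 tall) on the middle of its top edge. This point: in the tab, 18 mm below its top, 32 above the frame's top edge, 44 above the lugs' undersides, 88 above its foot (4 mm thinner). z up; a half turn changes nothing
- screwdriver: bystander: screwdriver 180 mm lying left of the press
- coupling: bystander: brass hose coupling 32 mm across, 30 high, standing between press and rack
- gauge: bystander: round pressure gauge 60 mm across, 23 high, behind

How it is judged:
By the outcome, as a careful person would: the job done as asked, in the order asked, and still so for the second after the job is handed in, while the arm keeps its last pose, push and grip.
It also fails if it takes over 67 s, if anything falls off the work surface, if the arm or the gripper's body presses on something with over 40 N, if the wrist force passes 120 N, or if a joint passes its speed limit or range.

## Working session

There is one attempt and no reset: what is moved stays moved. The work goes in short steps, Python scripts to look and compute and a tool call to move; the robot and the scene stay as the last step left them, time stands still between calls to the robot, and variables do not carry over. Pictures are saved under pics/ and viewed, at most 10 in all, crops included, and the job is handed in when it is done.

Besides the shell and the picture viewer there is one more tool, called as a command line: name --argument value ..., lists and objects as JSON in quotes. apply_moves: Moves the arm, as the interface text tells. Scaled input: -1 to 1 covers 600 mm each way for a shift and 90 degrees each way for a turn. Its arguments: {"type":"object","properties":{"linear":{"type":"array"},"twist":{"type":"array"},"jaw":{"type":"array"}},"required":["linear","twist","jaw"]}

```bash
mkdir -p pics
cat > h.py <<'E'
import numpy as np, cv2
from bench import get_obs, camera, finish_job, grasp_offset
def ray(c,u,v):
    K=np.array([[c['fx'],0,c['cx']],[0,c['fy'],c['cy']],[0,0,1]])
    p=cv2.undistortPoints(np.array([[[u,v]]],float),K,np.array(c['dist'],float))[0,0]
    R=np.array(c['R']);return -R.T@np.array(c['t']), R.T@np.array([p[0],p[1],1])
def onz(c,u,v,z):
    o,d=ray(c,u,v);return o+d*(z-o[2])/d[2]
def proj(c,X):
    K=np.array([[c['fx'],0,c['cx']],[0,c['fy'],c['cy']],[0,0,1]])
    return cv2.projectPoints(np.array(X,float).reshape(-1,1,3),cv2.Rodrigues(np.array(c['R']))[0],np.array(c['t'],float),K,np.array(c['dist'],float))[0][:,0]
E
python3 - <<'E'
from h import *
import pickle
a={n:camera(n) for n in('scene','top')}
pickle.dump(a,open('c0.pkl','wb'))
for n in a:
    cv2.imwrite(f'pics/{n}0.png',cv2.resize(a[n]['color'][:,:,::-1],(800,600),interpolation=cv2.INTER_CUBIC)); print(n,a[n]['fx'],-np.array(a[n]['R']).T@a[n]['t'])
o=get_obs();print(o,grasp_offset)
E
```

```text
scene 401.2235371395422 [ 1.18188482 -0.12202307  0.79636432]
top 435.84908642815867 [0.45856771 0.03949807 1.14715525]
{'time_s': 0.1, 'q': array([-1.25297180e+00,  3.20214925e-01,  1.56556371e+00, -1.24106529e-05,
        1.25739733e+00, -1.99841482e-02]), 'qd': array([ 0.00039092, -0.00114915, -0.0014837 ,  0.00014398,  0.001052  ,
        0.0012225 ]), 'tau': array([ 6.69125857e-04, -4.13331234e+01, -2.32507002e+01,  7.29701528e-02,
        4.22407512e-02, -5.17898309e-05]), 'eef_pos': array([ 0.19040975, -0.54200816,  0.1747093 ]), 'eef_rot': array([[ 9.43481913e-01,  3.31423633e-01, -5.06000919e-04],
       [ 3.31424019e-01, -9.43480720e-01,  1.50032578e-03],
       [ 1.98413089e-05, -1.58323110e-03, -9.99998746e-01]]), 'force': array([ 0.16945202, -0.11422458,  0.33624009]), 'torque': array([0.00665931, 0.02520858, 0.01831023]), 'finger_force': 0.0, 'opening': 0.09091382224907069} 0.0188
```

View pics/top0.png

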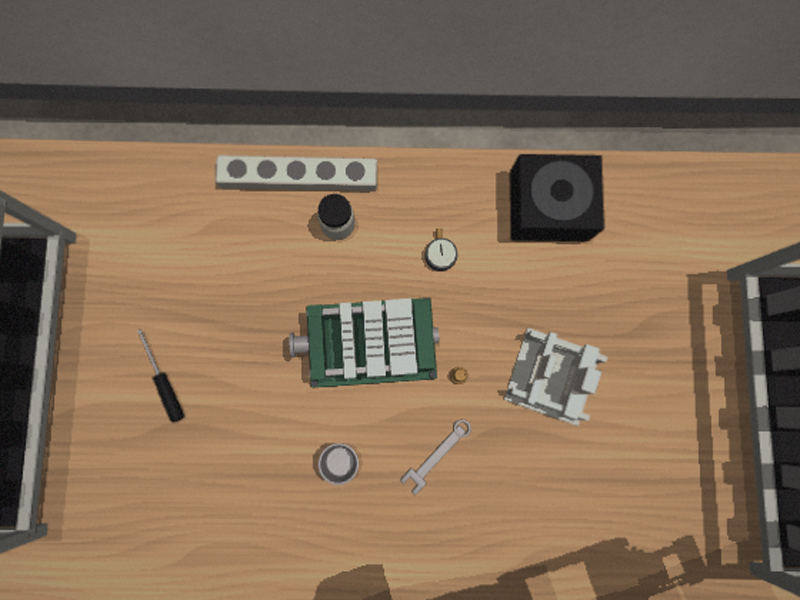

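View pics/scene0.png

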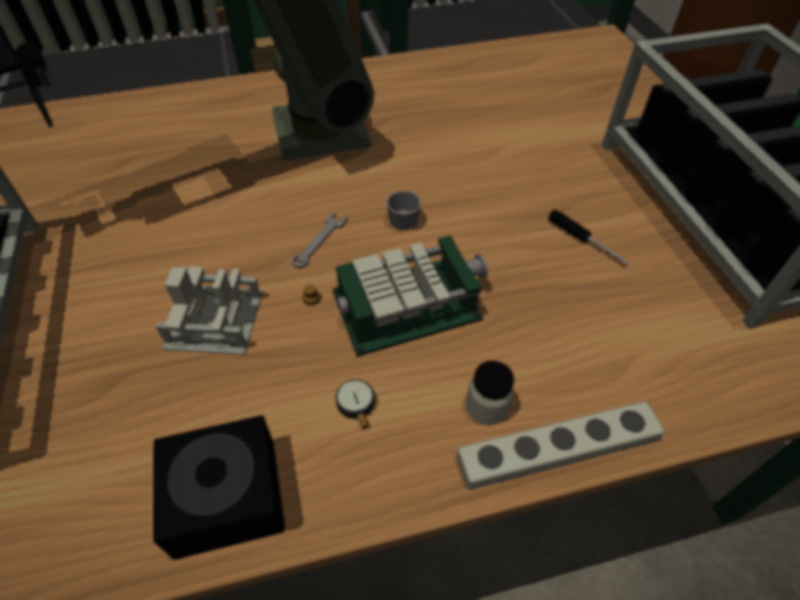

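The top view (800x600) shows the press at about (372,342) with its ram at (297,345), pointing to +y. From the fixed head on the right, the plates run thick, medium, thin. The rack is at about (556,375); its left tab at about (555,370) looks thin and the right one at about (588,385) looks thick. The scene view agrees. The coupling is at (459,376).

Run:
```python
from h import *
import pickle
a=pickle.load(open('c0.pkl','rb'));c=a['top'];s=0.7
for n,u,v,z in[('press',372,342,.04),('ram',290,346,.055),('fixR',434,298,.082),('fixR2',436,378,.082),('pushL',309,306,.082),('pushL2',311,386,.0),('coupling',459,376,.03),('rackmid',556,376,.05),('thintab',555,364,.14),('thicktab',588,383,.12),('cornerTL',528,330,.05),('TR',605,352,.05),('BL',506,392,.05),('BR',578,420,.05)]:
    print(n,onz(c,u*s,v*s,z).round(3))
w=camera('wrist');o=get_obs()
R=o['eef_rot'];print('cam in tool',R.T@(-np.array(w['R']).T@w['t']-o['eef_pos']),'\n',np.array(w['R'])@R, w['fx'])
```

```text
press [0.568 0.052 0.04 ]
ram [0.557 0.196 0.055]
fixR [ 0.642 -0.055  0.082]
fixR2 [ 0.504 -0.058  0.082]
pushL [0.625 0.162 0.082]
pushL2 [0.49  0.163 0.   ]
coupling [ 0.51  -0.104  0.03 ]
rackmid [ 0.512 -0.272  0.05 ]
thintab [ 0.527 -0.245  0.14 ]
thicktab [ 0.498 -0.304  0.12 ]
cornerTL [ 0.592 -0.225  0.05 ]
TR [ 0.556 -0.359  0.05 ]
BL [ 0.483 -0.184  0.05 ]
BR [ 0.437 -0.308  0.05 ]
cam in tool [ 7.01533025e-02  8.89729825e-05 -2.09166283e-01] 
 [[-4.05649265e-04  9.99999915e-01 -6.78922404e-05]
 [-9.68501656e-01 -4.09777648e-04 -2.49006775e-01]
 [-2.49006781e-01 -3.52556679e-05  9.68501741e-01]] 305.7305397506798
```

apply_moves --linear '[[0.5,0.44,0.1],[0.5,0.44,0.1],[0.5,0.44,0.1],[0.5,0.44,0.1],[0.5,0.44,0.1],[0.5,0.44,0.1],[0.5,0.44,0.1],[0.5,0.44,0.1]]' --twist '[[0,0,-0.38],[0,0,-0.38],[0,0,-0.38],[0,0,-0.38],[0,0,-0.38],[0,0,-0.38],[0,0,-0.38],[0,0,-0.38]]' --jaw '[-1,-1,-1,-1,-1,-1,-1,-1]'

```text
time_s: 0.95
eef_pos: [0.478, -0.289, 0.2329]
eef_rot: [[0.967, -0.256, -0.0], [-0.256, -0.967, -0.0], [-0.0, 0.0, -1.0]]
force: [-0.3, -0.7, -1.0]
opening: 0.0912
finger_force: 0.0
```

Run:
```python
from h import *
import pickle
c=camera('wrist');pickle.dump(c,open('c1.pkl','wb'));print(get_obs()['eef_pos'],get_obs()['eef_rot'])
cv2.imwrite('pics/w1.png',cv2.resize(c['color'][:,:,::-1],(800,600),interpolation=cv2.INTER_CUBIC))
```

```text
[ 0.48441838 -0.28384559  0.23391192] [[ 0.96793022 -0.25111857  0.00711001]
 [-0.25114993 -0.96794029  0.00391271]
 [ 0.00589951 -0.00557291 -0.99996707]]
```

View pics/w1.png

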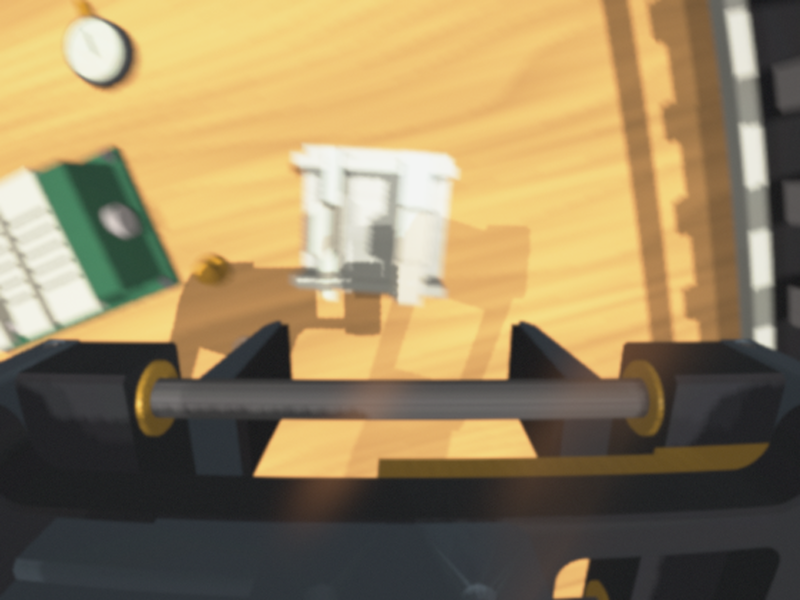

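The wrist view is blurred because the arm was still moving. The rack is at about (375,225), with the thin frame on the left and the thick one on the right. I'll settle and look again.

apply_moves --linear '[[-0.01,0,0.01],[-0.01,0,0.01],[-0.01,0,0.01],[-0.01,0,0.01]]' --twist '[[0,0,0],[0,0,0],[0,0,0],[0,0,0]]' --jaw '[-1,-1,-1,-1]'

```text
time_s: 1.4
eef_pos: [0.4698, -0.2915, 0.2386]
eef_rot: [[0.966, -0.258, -0.0], [-0.258, -0.966, 0.0], [-0.0, 0.0, -1.0]]
force: [-0.2, -0.5, 0.3]
opening: 0.0912
finger_force: 0.0
```

Run:
```python
from h import *
import pickle
c=camera('wrist');pickle.dump(c,open('c2.pkl','wb'));print(get_obs()['eef_pos'],get_obs()['eef_rot'])
im=c['color'][80:240,170:370,::-1]
im=cv2.convertScaleAbs(im,alpha=0.8,beta=0)
cv2.imwrite('pics/w2.png',cv2.resize(im,(750,600),interpolation=cv2.INTER_CUBIC))
```

```text
[ 0.46997929 -0.29145435  0.23854972] [[ 9.66090247e-01 -2.58204334e-01 -3.96706226e-04]
 [-2.58204313e-01 -9.66090328e-01  1.04405812e-04]
 [-4.10212081e-04  1.56582207e-06 -9.99999916e-01]]
```

View pics/w2.png

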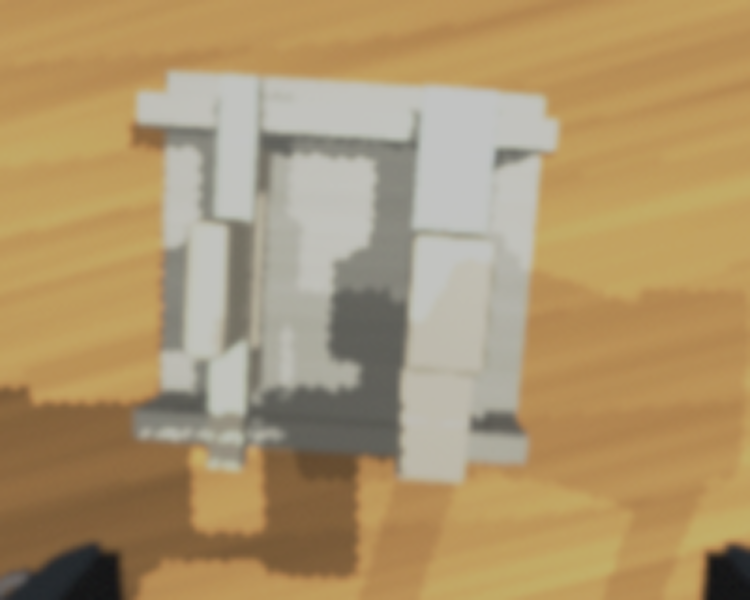

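The sharp crop (3.75x, offset 170,80) shows the thin tab top at (190,220)-(228,220)-(223,355)-(185,355). The thick tab top is at (413,234)-(490,238)-(484,373)-(404,368).

Run:
```python
from h import *
import pickle
c=pickle.load(open('c2.pkl','rb'))
q={'thin':[(190,220),(228,222),(223,356),(185,355)],'thick':[(413,234),(490,238),(484,373),(404,368)]}
for n,p in q.items():
    P=np.array([onz(c,170+u/3.75,80+v/3.75,.112) for u,v in p])
    m=P.mean(0);d=(P[0]+P[1]-P[2]-P[3])/2;w=(P[1]+P[2]-P[0]-P[3])/2
    print(n,m.round(4),'len',np.linalg.norm(d).round(4),np.degrees(np.arctan2(d[1],d[0])).round(1),'wid',np.linalg.norm(w).round(4),np.degrees(np.arctan2(w[1],w[0])).round(1))
# rack y dir from lug ends far at z=.06
for n,p,z in[('lugfar',[(238,76),(456,92)],.06)]:
    P=[onz(c,170+u/3.75,80+v/3.75,z) for u,v in p];print(P,np.degrees(np.arctan2(*(P[1]-P[0])[1::-1])))
```

```text
thin [ 0.5271 -0.2453  0.112 ] len 0.0389 -19.4 wid 0.0111 -107.5
thick [ 0.5047 -0.312   0.112 ] len 0.039 -17.8 wid 0.0229 -108.2
[array([ 0.58823714, -0.26548462,  0.06      ]), array([ 0.56503234, -0.33216566,  0.06      ])] -109.18773988066583
```

apply_moves --linear '[[0.075,0.57,-0.12],[0.075,0.57,-0.12],[0.075,0.57,-0.12],[0.075,0.57,-0.12],[0.075,0.57,-0.12],[0.075,0.57,-0.12],[0.075,0.57,-0.12],[0.075,0.57,-0.12]]' --twist '[[0,0,0.22],[0,0,0.22],[0,0,0.22],[0,0,0.22],[0,0,0.22],[0,0,0.22],[0,0,0.22],[0,0,0.22]]' --jaw '[-0.32,-0.32,-0.32,-0.32,-0.32,-0.32,-0.32,-0.32]'

```text
time_s: 2.25
eef_pos: [0.5152, 0.0555, 0.1652]
eef_rot: [[0.996, 0.091, -0.003], [0.091, -0.996, 0.002], [-0.002, -0.002, -1.0]]
force: [0.2, -0.4, 0.2]
opening: 0.0603
finger_force: 0.0
```

apply_moves --linear '[[0,0,0],[0,0,0],[0,0,0],[0,0,0]]' --twist '[[0,0,0],[0,0,0],[0,0,0],[0,0,0]]' --jaw '[-0.32,-0.32,-0.32,-0.32]'

```text
time_s: 2.65
eef_pos: [0.5161, 0.05, 0.1671]
eef_rot: [[0.996, 0.084, 0.001], [0.084, -0.996, -0.0], [0.001, 0.0, -1.0]]
force: [-0.3, -0.4, -0.2]
opening: 0.0606
finger_force: 0.0
```

Run:
```python
from h import *
import pickle
c=camera('wrist');pickle.dump(c,open('c3.pkl','wb'));print(get_obs()['eef_pos'],get_obs()['eef_rot'])
im=c['color'][30:255,120:420,::-1]
im=cv2.convertScaleAbs(im,alpha=0.85,beta=0)
cv2.imwrite('pics/w3.png',cv2.resize(im,(800,600),interpolation=cv2.INTER_CUBIC))
```

```text
[0.51600627 0.05018072 0.16706116] [[ 9.96442047e-01  8.42790850e-02  5.31322752e-04]
 [ 8.42791724e-02 -9.96442171e-01 -1.44348164e-04]
 [ 5.17266866e-04  1.88614022e-04 -9.99999848e-01]]
```

View pics/w3.png

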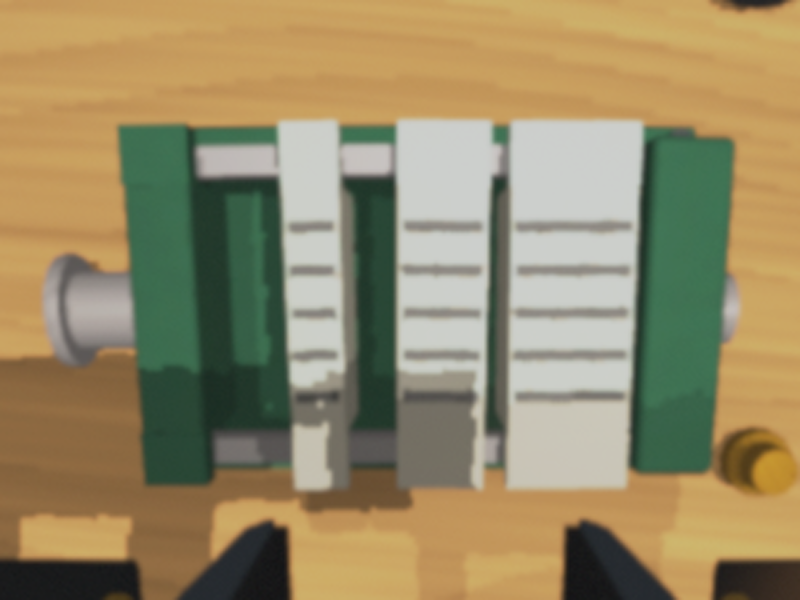

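The press is clear in the crop (2.667x, offset 120,30). At row 310 the push-head inner edge is at about 203, the thin plate spans 287-343, the medium 398-487 and the thick 511-637. The fixed-head edge is at about 640. The rails' inner edges are at rows about 178 and 431. The wide gap (push head to thin plate) and the middling gap (thin to medium) are both open.

Run:
```python
from h import *
import pickle
c=pickle.load(open('c3.pkl','rb'));g=cv2.GaussianBlur(c['color'],(0,0),.8).astype(float)
def edge(line,gss,w=4):
    d=np.linalg.norm(np.diff(line,axis=0),axis=1);a=int(round(gss))-w;s=d[a:a+2*w];k=np.arange(a,a+2*w)+.5
    s=np.maximum(s-s.max()*.4,0);return (s*k).sum()/s.sum()
# guess: (name, u at v=200, u at v=420, z)
E={'push':(198,210,.082),'thinL':(284,292,.08),'thinR':(341,346,.08),'medL':(397,398,.08),'medR':(491,484,.08),'thkL':(511,508,.08),'thkR':(641,631,.08),'fix':(646,636,.082)}
L={}
for n,(a,b,z) in E.items():
    P=[]
    for v in (190,205,250,290,335,375,415):
        gu=a+(b-a)*(v-200)/220; r=30+v/2.667
        u=edge(g[int(round(r))],120+gu/2.667,4 if n not in('thkR','fix') else 2)
        P.append(onz(c,u,round(r),z))
    P=np.array(P);m=np.median(P,axis=0);f=np.polyfit(P[:,0],P[:,1],1);L[n]=f
    print(n,'ang',np.degrees(np.arctan(f[0])).round(2),'res',np.abs(np.polyval(f,P[:,0])-P[:,1]).max().round(4),'y@.57',np.polyval(f,.57).round(4))
for n,u,a,b in[('r1',240,178,434),('r2',370,178,432)]:
    P=[]
    for v in(a,b):
        col=round(120+u/2.667); r=edge(g[:,col],30+v/2.667,3);P.append(onz(c,col,r,.067))
    print(n,P[0].round(4),P[1].round(4),np.linalg.norm(P[0]-P[1]).round(4),((P[0]+P[1])/2).round(4))
for v in(120,488):
  print('lugend',[onz(c,120+u/2.667,30+v/2.667,.08).round(4) for u in(445 if v==120 else 440,577 if v==120 else 568)])
```

```text
push ang 4.86 res 0.0001 y@.57 0.1365
thinL ang 5.51 res 0.0002 y@.57 0.105
thinR ang 5.94 res 0.0013 y@.57 0.0835
medL ang 4.4 res 0.0001 y@.57 0.0652
medR ang 4.29 res 0.0002 y@.57 0.0325
thkL ang 5.56 res 0.0002 y@.57 0.0249
thkR ang 5.41 res 0.0002 y@.57 -0.0209
fix ang 5.87 res 0.0005 y@.57 -0.0216
r1 [0.6148 0.1255 0.067 ] [0.5193 0.1223 0.067 ] 0.0955 [0.567  0.1239 0.067 ]
r2 [0.6186 0.0783 0.067 ] [0.525  0.0718 0.067 ] 0.0938 [0.5718 0.0751 0.067 ]
lugend [array([0.6371, 0.0533, 0.08  ]), array([0.6412, 0.0083, 0.08  ])]
lugend [array([0.5075, 0.0437, 0.08  ]), array([ 0.5115, -0.0044,  0.08  ])]
```

apply_moves --linear '[[-0.019,-0.6035,-0.03],[-0.019,-0.6035,-0.03],[-0.019,-0.6035,-0.03],[-0.019,-0.6035,-0.03],[-0.019,-0.6035,-0.03],[-0.019,-0.6035,-0.03],[-0.019,-0.6035,-0.03],[-0.019,-0.6035,-0.03]]' --twist '[[0,0,-0.258],[0,0,-0.258],[0,0,-0.258],[0,0,-0.258],[0,0,-0.258],[0,0,-0.258],[0,0,-0.258],[0,0,-0.258]]' --jaw '[-0.32,-0.32,-0.32,-0.32,-0.32,-0.32,-0.32,-0.32]'

```text
time_s: 3.5
eef_pos: [0.5035, -0.3161, 0.1483]
eef_rot: [[0.948, -0.319, 0.0], [-0.319, -0.948, -0.002], [0.001, 0.002, -1.0]]
force: [0.6, 1.1, 0.4]
opening: 0.06
finger_force: 0.0
```

apply_moves --linear '[[0,0,0],[0,0,0],[0,0,0]]' --twist '[[0,0,0],[0,0,0],[0,0,0]]' --jaw '[-0.32,-0.32,-0.32]'

```text
time_s: 3.8
eef_pos: [0.5046, -0.3091, 0.149]
eef_rot: [[0.95, -0.312, -0.0], [-0.312, -0.95, 0.001], [-0.0, -0.0, -1.0]]
force: [-0.3, 0.2, -0.6]
opening: 0.06
finger_force: 0.0
```

apply_moves --linear '[[0,-0.002,-0.06],[0,-0.002,-0.1235],[0,-0.002,-0.1235],[0,-0.002,-0.1235],[0,-0.002,-0.1235],[0,-0.002,-0.1235]]' --twist '[[0,0,0],[0,0,0],[0,0,0],[0,0,0],[0,0,0],[0,0,0]]' --jaw '[-0.32,-0.32,-0.32,-0.32,-0.32,-0.32]'

```text
time_s: 4.4
eef_pos: [0.5059, -0.3124, 0.0769]
eef_rot: [[0.95, -0.313, 0.003], [-0.313, -0.95, -0.002], [0.004, 0.001, -1.0]]
force: [-0.2, -0.7, 0.0]
opening: 0.0602
finger_force: 0.0
```

apply_moves --linear '[[0,0,0],[0,0,0],[0,0,0],[0,0,0],[0,0,0]]' --twist '[[0,0,0],[0,0,0],[0,0,0],[0,0,0],[0,0,0]]' --jaw '[1,1,1,1,1]'

```text
time_s: 4.9
eef_pos: [0.5044, -0.3119, 0.0746]
eef_rot: [[0.95, -0.314, -0.0], [-0.314, -0.95, -0.0], [-0.0, 0.0, -1.0]]
force: [-0.5, -0.3, -0.1]
opening: 0.0235
finger_force: 0.0
```

apply_moves --linear '[[0,0,0],[0,0,0.04],[0,0,0.1],[0,0,0.16],[0,0,0.22],[0,0,0.22],[0,0,0.22]]' --twist '[[0,0,0],[0,0,0],[0,0,0],[0,0,0],[0,0,0],[0,0,0],[0,0,0]]' --jaw '[1,1,1,1,1,1,1]'

```text
time_s: 5.6
eef_pos: [0.5047, -0.312, 0.2073]
eef_rot: [[0.95, -0.313, 0.001], [-0.313, -0.95, -0.001], [0.002, 0.0, -1.0]]
force: [-0.4, 0.2, -1.2]
opening: 0.0002
finger_force: 0.0
```

Run:
```python
from h import *
import pickle
c=camera('wrist');pickle.dump(c,open('c4.pkl','wb'));o=get_obs();print(o['eef_pos'],o['opening'])
im=c['color'][40:340,130:430,::-1]
cv2.imwrite('pics/w4.png',cv2.resize(cv2.convertScaleAbs(im,alpha=.85),(600,600),interpolation=cv2.INTER_CUBIC))
```

```text
[ 0.50400847 -0.31158965  0.20590624] 0.0003704438729099836
```

View pics/w4.png

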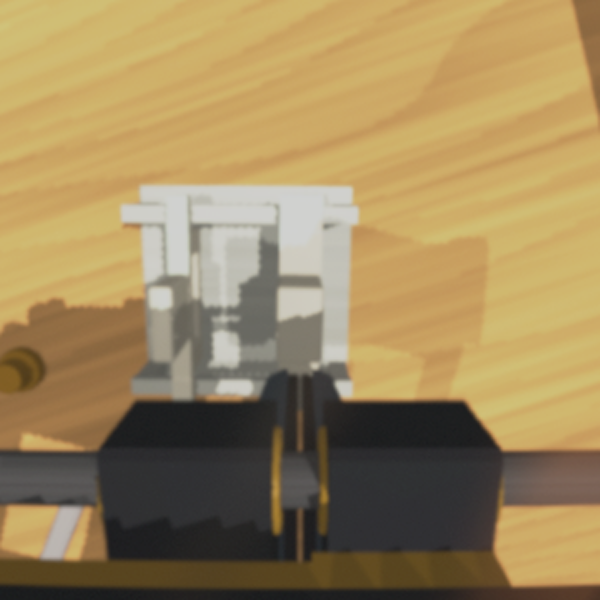

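The thick frame still hangs in the rack. Its tab's far edge runs (278,287)-(323,287), and the thin tab's far edge is about (148,287)-(172,287). The fingers closed on nothing at about (300,370). I'll compare the tab with where it was expected.

Run:
```python
from h import *
import pickle
c=pickle.load(open('c4.pkl','rb'))
a=np.radians(-18.5);X=np.array([np.cos(a),np.sin(a),0]);Y=np.array([-np.sin(a),np.cos(a),0])
for m,h in[((.5271,-.2453,.112),.006),((.5047,-.312,.112),.012)]:
    P=[np.array(m)+i*.02*X+j*h*Y for i,j in((1,1),(1,-1),(-1,-1),(-1,1))]
    print(((proj(c,P)-[130,40])*2).round(0).tolist())
print('tcp',(proj(c,[get_obs()['eef_pos']])-[130,40])*2, 'below',(proj(c,[[.504,-.312,.112]])-[130,40])*2)
for u,v in[(278,287),(323,287),(148,287),(172,287)]: print(onz(c,130+u/2,40+v/2,.112).round(4))
```

```text
[[148.0, 286.0], [172.0, 286.0], [175.0, 362.0], [152.0, 362.0]]
[[275.0, 286.0], [323.0, 286.0], [322.0, 363.0], [276.0, 362.0]]
tcp [[298.59485579 384.92753434]] below [[299.37535364 326.18836563]]
[ 0.5266 -0.3081  0.112 ]
[ 0.5195 -0.3296  0.112 ]
[ 0.5473 -0.2458  0.112 ]
[ 0.5435 -0.2573  0.112 ]
```

The frame is exactly where expected, so I lifted before the grip had built up. I'll retry with a longer close.

apply_moves --linear '[[0,0,0],[0,0,0],[0,0,0],[0,0,0],[0,0,-0.05],[0,0,-0.13],[0,0,-0.2],[0,0,-0.22]]' --twist '[[0,0,0],[0,0,0],[0,0,0],[0,0,0],[0,0,0],[0,0,0],[0,0,0],[0,0,0]]' --jaw '[-0.32,-0.32,-0.32,-0.32,-0.32,-0.32,-0.32,-0.32]'

```text
time_s: 6.45
eef_pos: [0.5014, -0.3099, 0.0701]
eef_rot: [[0.95, -0.313, -0.008], [-0.313, -0.95, 0.005], [-0.009, -0.002, -1.0]]
force: [1.4, 0.3, -0.2]
opening: 0.0595
finger_force: 0.0
```

apply_moves --linear '[[0,0,0],[0,0,0],[0,0,0],[0,0,0],[0,0,0],[0,0,0],[0,0,0],[0,0,0]]' --twist '[[0,0,0],[0,0,0],[0,0,0],[0,0,0],[0,0,0],[0,0,0],[0,0,0],[0,0,0]]' --jaw '[1,1,1,1,1,1,1,1]'

```text
time_s: 7.25
eef_pos: [0.5045, -0.3119, 0.0747]
eef_rot: [[0.95, -0.313, 0.0], [-0.313, -0.95, -0.0], [0.0, 0.0, -1.0]]
force: [0.6, 0.1, -0.3]
opening: 0.0007
finger_force: 0.0
```

Run:
```python
from h import *
import pickle
c=camera('wrist');s=camera('scene');pickle.dump((c,s),open('c5.pkl','wb'))
A=cv2.resize(c['color'][40:340,130:430,::-1],(400,400));
p=proj(s,[[.51,-.28,.08]])[0].astype(int);print(p,proj(s,[get_obs()['eef_pos']]))
B=s['color'][max(p[1]-60,0):p[1]+40,max(p[0]-50,0):p[0]+50,::-1]
cv2.imwrite('pics/w5.png',np.hstack([A,cv2.resize(B,(400,400),interpolation=cv2.INTER_CUBIC)]))
```

```text
[139 201] [[126.72865191 203.72335095]]
```

View pics/w5.png

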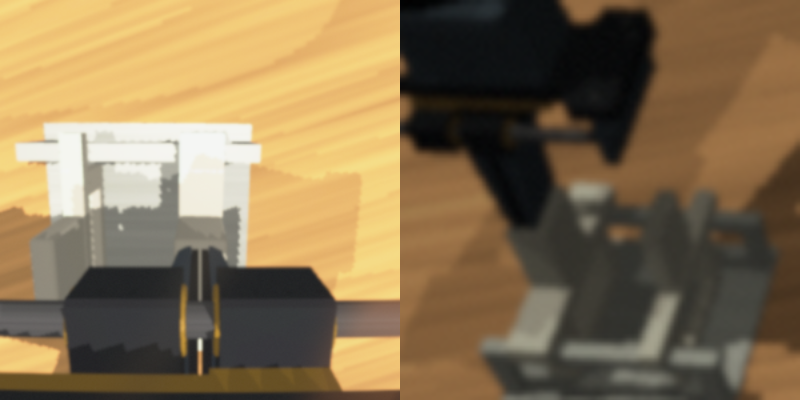

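Run:
```python
from h import *
import pickle
c,s=pickle.load(open('c5.pkl','rb'));o=get_obs();p=o['eef_pos'];R=o['eef_rot'];print(p,o['opening'],o['finger_force'],o['force'])
for nm,cam,off,k in(('wrist',c,np.array([130,40]),4/3),('scene',s,np.array([89,141]),4)):
    for d in(.0,.016,-.016): print(nm,'tcp+x',d,((proj(cam,[p+R[:,0]*d])-off)*k).round(0), 'z.112',((proj(cam,[p+R[:,0]*d+[0,0,.112-p[2]]])-off)*k).round(0))
a=np.radians(-18.5);X=np.array([np.cos(a),np.sin(a),0]);Y=np.array([-np.sin(a),np.cos(a),0])
for nm,cam,off,k in(('wrist',c,np.array([130,40]),4/3),('scene',s,np.array([89,141]),4)):
  for z in(.112,.062):
    print(nm,z,((proj(cam,[np.array([.5047,-.312,z])+i*.02*X+j*.012*Y for i,j in((1,1),(1,-1),(-1,-1),(-1,1))])-off)*k).round(0).tolist())
```

```text
[ 0.50447944 -0.31187914  0.0745951 ] 2.2893467604654988e-05 0.0 [ 0.48066968 -0.01807805  0.40015588]
wrist tcp+x 0.0 [[199. 256.]] z.112 [[199. 282.]]
wrist tcp+x 0.016 [[199. 227.]] z.112 [[199. 249.]]
wrist tcp+x -0.016 [[199. 284.]] z.112 [[199. 315.]]
scene tcp+x 0.0 [[151. 251.]] z.112 [[132. 209.]]
scene tcp+x 0.016 [[143. 272.]] z.112 [[123. 230.]]
scene tcp+x -0.016 [[159. 230.]] z.112 [[140. 188.]]
wrist 0.112 [[172.0, 239.0], [227.0, 239.0], [225.0, 322.0], [174.0, 322.0]]
wrist 0.062 [[178.0, 214.0], [221.0, 214.0], [220.0, 281.0], [179.0, 281.0]]
scene 0.112 [[141.0, 237.0], [100.0, 235.0], [122.0, 182.0], [163.0, 184.0]]
scene 0.062 [[167.0, 292.0], [127.0, 290.0], [147.0, 238.0], [186.0, 240.0]]
```

The w5 picture shows the fingers shut at about (199,250) with the tab top under them. In both the wrist and scene views their tips project to z≈0.112, level with the tab top, although the reported TCP is z=0.075. The w3 finger spacing gives the same offset: the real tips sit about 38 mm short of the reported TCP. I'll open, go about 37 mm lower while watching the force, and try again.

apply_moves --linear '[[0,0,0.02],[0,0,0.03],[0,0,0.03],[0,0,0.03],[0,0,0.03],[0,0,0.03],[0,0,0.03],[0,0,0.03]]' --twist '[[0,0,0],[0,0,0],[0,0,0],[0,0,0],[0,0,0],[0,0,0],[0,0,0],[0,0,0]]' --jaw '[-0.32,-0.32,-0.32,-0.32,-0.32,-0.32,-0.32,-0.32]'

```text
time_s: 8.15
eef_pos: [0.5045, -0.3119, 0.0925]
eef_rot: [[0.95, -0.313, -0.0], [-0.313, -0.95, 0.0], [-0.0, 0.0, -1.0]]
force: [-0.3, -0.1, -0.2]
opening: 0.0594
finger_force: 0.0
```

apply_moves --linear '[[0,0,-0.03],[0,0,-0.045],[0,0,-0.06],[0,0,-0.075],[0,0,-0.09],[0,0,-0.09],[0,0,-0.09]]' --twist '[[0,0,0],[0,0,0],[0,0,0],[0,0,0],[0,0,0],[0,0,0],[0,0,0]]' --jaw '[-0.32,-0.32,-0.32,-0.32,-0.32,-0.32,-0.32]'

```text
time_s: 8.85
eef_pos: [0.5046, -0.3119, 0.0385]
eef_rot: [[0.95, -0.313, -0.0], [-0.313, -0.95, -0.0], [-0.0, 0.0, -1.0]]
force: [0.0, 0.6, 1.3]
opening: 0.0603
finger_force: 0.0
```

apply_moves --linear '[[0,0,0],[0,0,0],[0,0,0],[0,0,0],[0,0,0],[0,0,0],[0,0,0],[0,0,0]]' --twist '[[0,0,0],[0,0,0],[0,0,0],[0,0,0],[0,0,0],[0,0,0],[0,0,0],[0,0,0]]' --jaw '[1,1,1,1,1,1,1,1]'

```text
time_s: 9.65
eef_pos: [0.5045, -0.3119, 0.0388]
eef_rot: [[0.95, -0.313, 0.0], [-0.313, -0.95, -0.0], [0.0, 0.0, -1.0]]
force: [-0.3, 0.5, 0.6]
opening: 0.0235
finger_force: 30.0
```

apply_moves --linear '[[0,0,0.03],[0,0,0.08],[0,0,0.14],[0,0,0.2],[0,0,0.22],[0,0,0.22]]' --twist '[[0,0,0],[0,0,0],[0,0,0],[0,0,0],[0,0,0],[0,0,0]]' --jaw '[1,1,1,1,1,1]'

```text
time_s: 10.25
eef_pos: [0.5053, -0.3124, 0.1719]
eef_rot: [[0.95, -0.313, 0.003], [-0.313, -0.95, -0.002], [0.003, 0.001, -1.0]]
force: [0.0, -0.6, -1.3]
opening: 0.0237
finger_force: 30.0
```

apply_moves --linear '[[0.104,0.72,0],[0.104,0.72,0],[0.104,0.72,0],[0.104,0.72,0],[0.104,0.72,0],[0.104,0.72,0],[0.104,0.72,0],[0.104,0.72,0]]' --twist '[[0,0,0.26],[0,0,0.26],[0,0,0.26],[0,0,0.26],[0,0,0.26],[0,0,0.26],[0,0,0.26],[0,0,0.26]]' --jaw '[1,1,1,1,1,1,1,1]'

```text
time_s: 11.05
eef_pos: [0.5601, 0.0858, 0.1677]
eef_rot: [[0.996, 0.09, -0.005], [0.09, -0.996, -0.001], [-0.005, 0.0, -1.0]]
force: [1.1, -0.5, -0.4]
opening: 0.0235
finger_force: 30.0
```

apply_moves --linear '[[0,0,0],[0,0,0],[0,0,0],[0,0,0]]' --twist '[[0,0,0],[0,0,0],[0,0,0],[0,0,0]]' --jaw '[1,1,1,1]'

```text
time_s: 11.45
eef_pos: [0.5612, 0.0825, 0.1698]
eef_rot: [[0.996, 0.088, -0.002], [0.088, -0.996, -0.001], [-0.002, 0.0, -1.0]]
force: [0.2, -0.2, -1.8]
opening: 0.0237
finger_force: 30.0
```

apply_moves --linear '[[0.0097,0.0635,0],[0.0097,0.0635,0],[0.0097,0.0635,0],[0.0097,0.0635,0],[0.0097,0.0635,0]]' --twist '[[0,0,0.002],[0,0,0.002],[0,0,0.002],[0,0,0.002],[0,0,0.002]]' --jaw '[1,1,1,1,1]'

```text
time_s: 11.95
eef_pos: [0.5674, 0.121, 0.1707]
eef_rot: [[0.996, 0.091, -0.0], [0.091, -0.996, -0.0], [-0.0, 0.0, -1.0]]
force: [-0.3, -0.3, -1.0]
opening: 0.0241
finger_force: 30.0
```

Run:
```python
from h import *
import pickle
t=camera('top');w=camera('wrist');o=get_obs();pickle.dump((t,w,o),open('c6.pkl','wb'));print(o['eef_pos'],o['eef_rot'])
A=cv2.resize(w['color'][:,60:480,::-1],(400,400))
p=proj(t,[[.567,.06,.1]])[0].astype(int);print(p)
B=t['color'][p[1]-50:p[1]+50,p[0]-50:p[0]+50,::-1]
cv2.imwrite('pics/w6.png',np.hstack([A,cv2.resize(B,(400,400),interpolation=cv2.INTER_CUBIC)]))
```

```text
[0.56744871 0.12128267 0.17071145] [[ 9.95803636e-01  9.15156646e-02  2.79584282e-05]
 [ 9.15156685e-02 -9.95803612e-01 -2.22266931e-04]
 [ 7.50019790e-06  2.23892852e-04 -9.99999975e-01]]
[256 237]
```

View pics/w6.png

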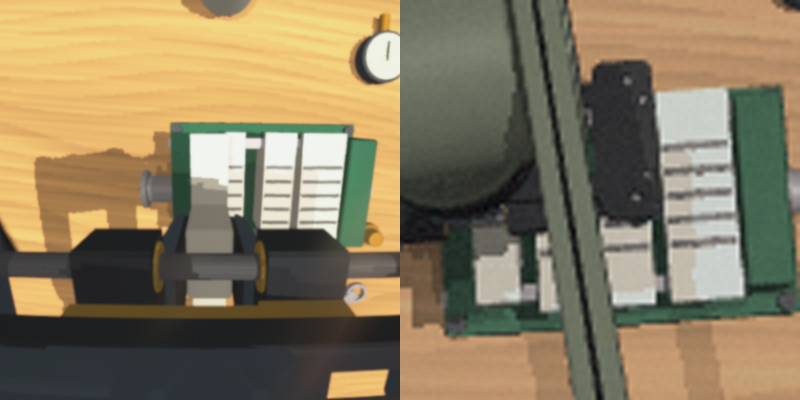

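The thick frame is held above the press. Its far lug end shows in the wrist half at about (190-228,133), over the push-head gap. I'll check its pose in the hand against that.

Run:
```python
from h import *
import pickle
t,w,o=pickle.load(open('c6.pkl','rb'));p=o['eef_pos'];R=o['eef_rot']
B=p+[0,0,.0552]
P=[B+R[:,0]*.065+R[:,1]*j*.012+[0,0,-.032] for j in(-1,1)]
print('pred',proj(w,P).round(1))
g=w['color'].astype(float)
for r in(146,150,155,160): 
    row=g[r,230:320].sum(1);d=np.diff(row);k=np.argsort(-abs(d))[:6];print(r,sorted((int(i)+230.5,int(d[i])) for i in k))
col=g[130:160,280].sum(1);print(np.round(col))
```

```text
pred [[259.  140.6]
 [299.2 140.6]]
146 [(238.5, -71), (239.5, -68), (257.5, 62), (258.5, 200), (259.5, 197), (260.5, 44)]
150 [(238.5, -77), (239.5, -75), (257.5, 60), (258.5, 208), (259.5, 194), (260.5, 44)]
155 [(238.5, -60), (239.5, -57), (257.5, 58), (258.5, 211), (259.5, 193), (317.5, -50)]
160 [(257.5, 58), (258.5, 214), (259.5, 196), (316.5, -167), (317.5, -213), (318.5, -91)]
[319. 319. 318. 319. 318. 316. 315. 306. 294. 343. 520. 674. 718. 725.
 727. 726. 727. 726. 727. 727. 727. 726. 726. 726. 726. 726. 726. 726.
 726. 726.]
```

apply_moves --linear '[[0,0,-0.05],[0,0,-0.09],[0,0,-0.1],[0,0,-0.11],[0,0,-0.12],[0,0,-0.13],[0,0,-0.14],[0,0,-0.15]]' --twist '[[0,0,0],[0,0,0],[0,0,0],[0,0,0],[0,0,0],[0,0,0],[0,0,0],[0,0,0]]' --jaw '[1,1,1,1,1,1,1,1]'

```text
time_s: 12.85
eef_pos: [0.5678, 0.1222, 0.0806]
eef_rot: [[0.996, 0.093, 0.001], [0.093, -0.996, 0.0], [0.001, 0.0, -1.0]]
force: [-0.6, 0.6, -1.1]
opening: 0.0242
finger_force: 30.0
```

apply_moves --linear '[[0,0,-0.01],[0,0,-0.02],[0,0,-0.03],[0,0,-0.036],[0,0,-0.036],[0,0,-0.036]]' --twist '[[0,0,0],[0,0,0],[0,0,0],[0,0,0],[0,0,0],[0,0,0]]' --jaw '[1,1,1,1,1,1]'

```text
time_s: 13.45
eef_pos: [0.5676, 0.1221, 0.059]
eef_rot: [[0.996, 0.093, 0.0], [0.093, -0.996, -0.0], [0.0, 0.0, -1.0]]
force: [0.3, -0.9, -1.4]
opening: 0.0234
finger_force: 30.0
```

apply_moves --linear '[[0,0,-0.0015],[0,0,-0.003],[0,0,-0.003]]' --twist '[[0,0,0],[0,0,0],[0,0,0]]' --jaw '[1,1,1]'

```text
time_s: 13.75
eef_pos: [0.5678, 0.1221, 0.0587]
eef_rot: [[0.996, 0.093, 0.001], [0.093, -0.996, 0.0], [0.001, -0.0, -1.0]]
force: [-2.6, -0.5, 8.7]
opening: 0.0239
finger_force: 30.0
```

apply_moves --linear '[[0,0,0],[0,0,0],[0,0,0],[0,0,0],[0,0,0.04],[0,0,0.1],[0,0,0.16],[0,0,0.2]]' --twist '[[0,0,0],[0,0,0],[0,0,0],[0,0,0],[0,0,0],[0,0,0],[0,0,0],[0,0,0]]' --jaw '[0,0,0,0,0,0,0,0]'

```text
time_s: 14.55
eef_pos: [0.5684, 0.1223, 0.1798]
eef_rot: [[0.996, 0.093, 0.003], [0.093, -0.996, 0.001], [0.003, -0.0, -1.0]]
force: [0.4, 0.6, 0.7]
opening: 0.0458
finger_force: 0.0
```

apply_moves --linear '[[-0.068,-0.6125,-0.05],[-0.068,-0.6125,-0.05],[-0.068,-0.6125,-0.05],[-0.068,-0.6125,-0.05],[-0.068,-0.6125,-0.05],[-0.068,-0.6125,-0.05],[-0.068,-0.6125,-0.05],[-0.068,-0.6125,-0.05]]' --twist '[[0,0,-0.263],[0,0,-0.263],[0,0,-0.263],[0,0,-0.263],[0,0,-0.263],[0,0,-0.263],[0,0,-0.263],[0,0,-0.263]]' --jaw '[0,0,0,0,0,0,0,0]'

```text
time_s: 15.35
eef_pos: [0.5257, -0.2494, 0.1466]
eef_rot: [[0.948, -0.318, -0.001], [-0.318, -0.948, -0.001], [-0.0, 0.001, -1.0]]
force: [0.3, 0.3, -0.7]
opening: 0.0456
finger_force: 0.0
```

apply_moves --linear '[[0,0,0],[0,0,0],[0,0,0],[0,0,0]]' --twist '[[0,0,0],[0,0,0],[0,0,0],[0,0,0]]' --jaw '[0,0,0,0]'

```text
time_s: 15.75
eef_pos: [0.527, -0.2441, 0.1474]
eef_rot: [[0.95, -0.313, 0.0], [-0.313, -0.95, 0.0], [0.0, -0.0, -1.0]]
force: [0.7, 0.6, -0.4]
opening: 0.0456
finger_force: 0.0
```

Now I'll descend to 0.0388 and grip.

apply_moves --linear '[[0,-0.0015,-0.06],[0,-0.0015,-0.12],[0,-0.0015,-0.17],[0,-0.0015,-0.181],[0,-0.0015,-0.181],[0,-0.0015,-0.181]]' --twist '[[0,0,0],[0,0,0],[0,0,0],[0,0,0],[0,0,0],[0,0,0]]' --jaw '[0,0,0,0,0,0]'

```text
time_s: 16.35
eef_pos: [0.5282, -0.2465, 0.0403]
eef_rot: [[0.949, -0.314, 0.003], [-0.314, -0.949, -0.001], [0.003, 0.0, -1.0]]
force: [0.2, 0.5, 0.4]
opening: 0.0458
finger_force: 0.0
```

apply_moves --linear '[[0,0,0],[0,0,0],[0,0,0],[0,0,0],[0,0,0],[0,0,0],[0,0,0],[0,0,0]]' --twist '[[0,0,0],[0,0,0],[0,0,0],[0,0,0],[0,0,0],[0,0,0],[0,0,0],[0,0,0]]' --jaw '[1,1,1,1,1,1,1,1]'

```text
time_s: 17.15
eef_pos: [0.5268, -0.2464, 0.0389]
eef_rot: [[0.949, -0.315, 0.0], [-0.315, -0.949, -0.0], [0.0, 0.0, -1.0]]
force: [0.2, 0.4, 3.1]
opening: 0.0121
finger_force: 30.0
```

apply_moves --linear '[[0,0,0.03],[0,0,0.08],[0,0,0.14],[0,0,0.2],[0,0,0.22],[0,0,0.22]]' --twist '[[0,0,0],[0,0,0],[0,0,0],[0,0,0],[0,0,0],[0,0,0]]' --jaw '[1,1,1,1,1,1]'

```text
time_s: 17.75
eef_pos: [0.5276, -0.2468, 0.172]
eef_rot: [[0.949, -0.315, 0.003], [-0.315, -0.949, -0.002], [0.003, 0.001, -1.0]]
force: [-0.0, -0.5, -1.2]
opening: 0.0122
finger_force: 30.0
```

apply_moves --linear '[[0.0737,0.5345,0],[0.0737,0.5345,0],[0.0737,0.5345,0],[0.0737,0.5345,0],[0.0737,0.5345,0],[0.0737,0.5345,0],[0.0737,0.5345,0],[0.0737,0.5345,0]]' --twist '[[0,0,0.2615],[0,0,0.2615],[0,0,0.2615],[0,0,0.2615],[0,0,0.2615],[0,0,0.2615],[0,0,0.2615],[0,0,0.2615]]' --jaw '[1,1,1,1,1,1,1,1]'

```text
time_s: 18.55
eef_pos: [0.5697, 0.0776, 0.1677]
eef_rot: [[0.995, 0.095, -0.005], [0.095, -0.995, 0.0], [-0.005, -0.001, -1.0]]
force: [0.1, -0.4, -0.9]
opening: 0.0119
finger_force: 30.0
```

apply_moves --linear '[[0,0,0],[0,0,0],[0,0,0],[0,0,0]]' --twist '[[0,0,0],[0,0,0],[0,0,0],[0,0,0]]' --jaw '[1,1,1,1]'

```text
time_s: 18.95
eef_pos: [0.5708, 0.0733, 0.1705]
eef_rot: [[0.996, 0.089, -0.0], [0.089, -0.996, -0.0], [-0.0, 0.0, -1.0]]
force: [0.3, -0.1, -1.3]
opening: 0.0117
finger_force: 30.0
```

Run:
```python
from h import *
import pickle
w=camera('wrist');o=get_obs();pickle.dump((w,o),open('c7.pkl','wb'));print(o['eef_pos'],o['eef_rot'][:2,0])
p=o['eef_pos'];R=o['eef_rot'];B=p+[0,0,.0552]
print('pred',proj(w,[B+R[:,0]*.065+R[:,1]*j*.006+[0,0,-.032] for j in(-1,1)]).round(1))
for n,(x,y) in dict(thinR=(.6,.0863),medL=(.6,.0676),frame_thick=(.62,.125)).items(): print(n,proj(w,[[x,y,.08]]).round(1))
cv2.imwrite('pics/w7.png',cv2.resize(cv2.convertScaleAbs(w['color'][100:250,180:380,::-1],alpha=.85),(800,600),interpolation=cv2.INTER_CUBIC))
```

```text
[0.57087719 0.07343792 0.17063243] [0.99604957 0.08879899]
pred [[269.  140.5]
 [289.2 140.5]]
thinR [[268.8 173.4]]
medL [[287.8 175.1]]
frame_thick [[230.6 149.5]]
```

View pics/w7.png

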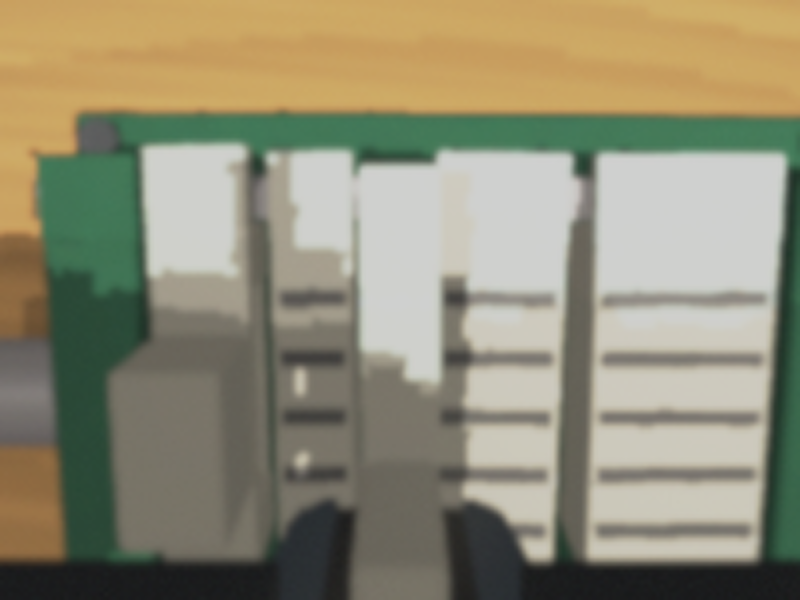

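The view (4x, offset 180,100) shows the thick frame seated between push head and thin plate at (143-248). The held thin frame is at (358-440), centred over the gap from 353 to about 437. I'll lower it.

apply_moves --linear '[[0,0.001,-0.05],[0,0.001,-0.09],[0,0.001,-0.1],[0,0.001,-0.11],[0,0.001,-0.12],[0,0.001,-0.13],[0,0.001,-0.14],[0,0.001,-0.15]]' --twist '[[0,0,0],[0,0,0],[0,0,0],[0,0,0],[0,0,0],[0,0,0],[0,0,0],[0,0,0]]' --jaw '[1,1,1,1,1,1,1,1]'

```text
time_s: 19.8
eef_pos: [0.5712, 0.075, 0.0806]
eef_rot: [[0.996, 0.09, 0.001], [0.09, -0.996, -0.0], [0.001, 0.0, -1.0]]
force: [-0.1, -0.9, -0.3]
opening: 0.012
finger_force: 30.0
```

apply_moves --linear '[[0,0,-0.01],[0,0,-0.02],[0,0,-0.03],[0,0,-0.036],[0,0,-0.039],[0,0,-0.039]]' --twist '[[0,0,0],[0,0,0],[0,0,0],[0,0,0],[0,0,0],[0,0,0]]' --jaw '[1,1,1,1,1,1]'

```text
time_s: 20.4
eef_pos: [0.5706, 0.075, 0.0589]
eef_rot: [[0.996, 0.09, -0.0], [0.09, -0.996, -0.0], [-0.0, 0.0, -1.0]]
force: [-3.3, -1.3, 10.2]
opening: 0.0117
finger_force: 30.0
```

apply_moves --linear '[[0,0,0],[0,0,0],[0,0,0],[0,0,0],[0,0,0.03],[0,0,0.08],[0,0,0.14],[0,0,0.2]]' --twist '[[0,0,0],[0,0,0],[0,0,0],[0,0,0],[0,0,0],[0,0,0],[0,0,0],[0,0,0]]' --jaw '[0.3,0.3,0.3,0.3,0.3,0.3,0.3,0.3]'

```text
time_s: 21.2
eef_pos: [0.5706, 0.075, 0.178]
eef_rot: [[0.996, 0.09, -0.001], [0.09, -0.996, -0.0], [-0.001, 0.0, -1.0]]
force: [0.1, -0.3, 0.3]
opening: 0.0322
finger_force: 0.0
```

apply_moves --linear '[[-0.028,0.294,0],[-0.028,0.294,0],[-0.028,0.294,0],[-0.028,0.294,0],[-0.028,0.294,0],[-0.028,0.294,0],[-0.028,0.294,0],[-0.028,0.294,0]]' --twist '[[0,0,1],[0,0,1],[0,0,1],[0,0,1],[0,0,1],[0,0,1],[0,0,1],[0,0,1]]' --jaw '[1,1,1,1,1,1,1,1]'

```text
time_s: 22.0
eef_pos: [0.554, 0.2516, 0.1768]
eef_rot: [[0.27, 0.963, -0.0], [0.963, -0.27, -0.0], [-0.0, -0.0, -1.0]]
force: [0.6, -0.3, -0.3]
opening: 0.0006
finger_force: 0.0
```

Run:
```python
from h import *
import pickle
t=camera('top');w=camera('wrist');o=get_obs();pickle.dump((t,w,o),open('c8.pkl','wb'));print(o['eef_pos'],np.degrees(np.arctan2(o['eef_rot'][1,0],o['eef_rot'][0,0])),o['q'])
cv2.imwrite('pics/w8.png',np.hstack([cv2.resize(w['color'][...,::-1],(400,300)),cv2.resize(t['color'][170:290,180:340,::-1],(400,300))]))
```

```text
[0.55405559 0.25144745 0.1768947 ] 73.92541547614127 [ 4.07179888e-01  3.71974363e-01  1.48164757e+00 -7.90838608e-05
  1.28839298e+00  6.87756413e-01]
```

View pics/w8.png

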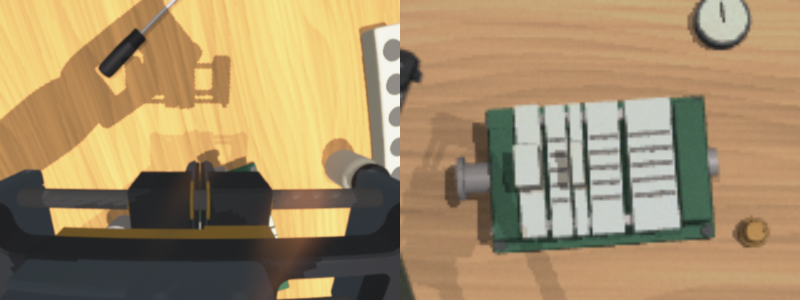

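Both frames are seated in the right gaps in the top half: thick tab at (527,165), thin tab at (577,160), with the narrow gap empty. The ram end is at (462,178). Next I'll turn and descend behind the ram.

apply_moves --linear '[[0,0,0],[0,0,-0.06],[0,0,-0.12],[0,0,-0.18],[0,0,-0.23],[0,0,-0.265],[0,0,-0.28],[0,0,-0.28]]' --twist '[[0,0,0.236],[0,0,0.236],[0,0,0.236],[0,0,0.236],[0,0,0.236],[0,0,0.236],[0,0,0.236],[0,0,0.236]]' --jaw '[1,1,1,1,1,1,1,1]'

```text
time_s: 22.9
eef_pos: [0.5534, 0.2511, 0.0081]
eef_rot: [[-0.088, 0.996, -0.002], [0.996, 0.088, -0.001], [-0.001, -0.002, -1.0]]
force: [-0.2, 0.8, 0.1]
opening: 0.0004
finger_force: 0.0
```

apply_moves --linear '[[0.001,-0.012,0],[0.0022,-0.024,0],[0.0033,-0.036,0],[0.0044,-0.048,0],[0.0055,-0.06,0],[0.0061,-0.067,0],[0.0061,-0.067,0]]' --twist '[[0,0,0],[0,0,0],[0,0,0],[0,0,0],[0,0,0],[0,0,0],[0,0,0]]' --jaw '[1,1,1,1,1,1,1]'

```text
time_s: 23.6
eef_pos: [0.558, 0.211, 0.0096]
eef_rot: [[-0.089, 0.996, 0.0], [0.996, 0.089, 0.001], [0.001, 0.0, -1.0]]
force: [-1.1, 1.9, 1.8]
opening: 0.0004
finger_force: 1.0
```

apply_moves --linear '[[0.0005,-0.006,0],[0.001,-0.012,0],[0.0016,-0.018,0],[0.002,-0.023,0],[0.0025,-0.028,0],[0.003,-0.033,0],[0.0034,-0.037,0],[0.0034,-0.037,0]]' --twist '[[0,0,0],[0,0,0],[0,0,0],[0,0,0],[0,0,0],[0,0,0],[0,0,0],[0,0,0]]' --jaw '[1,1,1,1,1,1,1,1]'

```text
time_s: 24.4
eef_pos: [0.5597, 0.1902, 0.0096]
eef_rot: [[-0.09, 0.996, 0.0], [0.996, 0.09, 0.002], [0.002, 0.0, -1.0]]
force: [-1.0, 6.9, 3.4]
opening: 0.0006
finger_force: 3.2
```

apply_moves --linear '[[0.0002,-0.002,0],[0.0004,-0.004,0],[0.0005,-0.005,0],[0.0005,-0.005,0]]' --twist '[[0,0,0],[0,0,0],[0,0,0],[0,0,0]]' --jaw '[1,1,1,1]'

```text
time_s: 24.8
eef_pos: [0.5599, 0.1881, 0.0096]
eef_rot: [[-0.089, 0.996, 0.0], [0.996, 0.089, 0.003], [0.003, 0.0, -1.0]]
force: [-2.4, 8.3, 3.1]
opening: 0.0002
finger_force: 4.4
```

apply_moves --linear '[[0.0002,-0.002,0],[0.0004,-0.004,0],[0.0004,-0.004,0],[0.0004,-0.004,0]]' --twist '[[0,0,0],[0,0,0],[0,0,0],[0,0,0]]' --jaw '[1,1,1,1]'

```text
time_s: 25.2
eef_pos: [0.56, 0.187, 0.0096]
eef_rot: [[-0.089, 0.996, 0.0], [0.996, 0.089, 0.005], [0.005, 0.001, -1.0]]
force: [-3.9, 12.1, 3.2]
opening: 0.0007
finger_force: 6.3
```

apply_moves --linear '[[0.0002,-0.002,0],[0.0004,-0.004,0],[0.0004,-0.004,0],[0.0004,-0.004,0]]' --twist '[[0,0,0],[0,0,0],[0,0,0],[0,0,0]]' --jaw '[1,1,1,1]'

```text
time_s: 25.6
eef_pos: [0.5601, 0.1872, 0.0097]
eef_rot: [[-0.087, 0.996, 0.0], [0.996, 0.087, 0.009], [0.009, 0.001, -1.0]]
force: [-3.7, 19.8, 1.5]
opening: 0.0006
finger_force: 10.1
```

The force jumped with no further travel, so it is pressed tight. My picture views are used up, so I'll check flushness numerically with a top-camera profile along the press axis.

Run:
```python
from h import *
t=camera('top');o=get_obs();print(o['force'])
O=np.array([.5713,.0651,0]);Y=np.array([-.0906,.9959,0]);X=np.array([.9959,.0906,0])
for x in(-.058,-.035,.035,.058):
    s=[]
    for y in np.arange(-.1,.085,.003):
        u,v=proj(t,[O+X*x+Y*y+[0,0,.08]])[0];p=t['color'][int(round(v)),int(round(u))].astype(int)
        s.append('W' if p.min()>95 and np.ptp(p)<45 else 'G' if p[1]>p[0]+12 else '.')
    print(x,''.join(s))
```

```text
[-4.04623072 19.37512115  1.8956141 ]
-0.058 GGGGGWWWWWWWWWWWWWWWWWWWWWWWWWWWWWWWWWWWWWWWWWWWWGGGGGGGGG....
-0.035 GGGGGWWWWWWWWWWWWWWWWWWWWWWWWWWWWWWWWWWWWWWWWWWWWGGGGGGGGGGG..
0.035 GGGGWWWWWWWWWWWWWWWWWWWWWWWWWWWWWWWWWWWWWWWWWWWWWGGGGGGGG.GG..
0.058 GGGGGWWWWWWWWWWWWWWWWWWWWWWWWWWWWWWWWWWWWWWWWWWWWGGGGGGGGGGGG.
```

The white stack is unbroken for about 133 mm, which equals 45+32+20+24+12, so it is flush at a steady push of about 19 N.

```bash
python3 -c "
from bench import finish_job
print(finish_job())"
```

```text
the job is handed in; nothing more can be done
None
```

The job is handed in at about 26 s: the thick frame is home in the widest gap, the thin frame in the middling one, the narrow gap had none, and the stack was pressed flush with the ram still held at about 19 N.

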